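Stamp a brass blank in the jeweller's marking press

TASK

Stamp the brass blank in the bench press: push the work slide fully in under the ram, press the plunger down through its soft first stop all the way to the stiff second stop, and let it rise fully. Then draw the slide fully back out. Never press the plunger unless the slide is fully in, keep the blank in its pocket, and leave the steel block, the tub and the hammer alone.

Things in the scene. Friction and masses are not known exactly. Their poses are not given: they have to be found in the camera images.
- press: Grey cast C-frame hand press, fixed to the bench. Origin on the bench top, directly under the vertical ram axis. Its z axis is up; the work slide comes out along its +y axis; the column (50 x 40 mm, 120 mm high) stands at y = -62 mm and an arm (50 mm wide, between 88 and 120 mm height) reaches over to the ram axis, ending at y = +26 mm. Bed 90 mm (x) by 200 mm (y, from -85 to +115), 24 mm high, with a 11 mm high guide rail along each side of the slide.
- slide (a joint): Travel of the steel work slide in m: 0 fully out (at its outer stop, as it starts), 0.065 fully in (at its inner stop, blank under the ram). It is captive between the guide rails, moves along the press's y axis (in = -y), takes about 2 N to move and stays where it is left. The slide is a plate 46 mm wide, its top 36.5 mm above the bench, with an upright tab on its outer end.
- slide_tab (a point): Centre of the top edge of the slide's upright tab, 82.5 mm above the bench. The tab is 10 mm thick along the press's y axis, 44 mm wide along x, and stands 46 mm above the slide's plate. It lies at y = 175 mm from the ram axis with the slide fully out and 110 mm fully in. Push on its outer face to move the slide in; hook its inner face (or pinch it) to draw the slide out.
- pocket (a point): Centre of the floor of the round pocket (31 mm across, 3 mm deep) in the slide's plate, where the blank lies; on the ram axis when the slide is fully in.
- blank_center (a point): Centre of the loose brass disc blank, 28 mm across, 5 mm thick, lying in the slide's pocket.
- plunger_top (a point): Centre of the flat top of the plunger's dark wooden mushroom knob (42 mm across, flat part 34 mm), on the ram axis, 170 mm above the bench when up. It moves straight down 19 mm in all: 13 mm to the soft first stop, then 6 mm more to the stiff second stop, which is solid. Springs bring it back up.
- ram (a joint): First part of the plunger's stroke in m: 0 up, 0.013 at the soft first stop. A spring resists with 3 N at the top to 6 N at this stop.
- plunger (a joint): Second part of the plunger's stroke in m, beyond the first stop: 0 not begun, 0.006 at the second stop. It yields only above 10 N, and needs 16 N at the second stop.
- block: Loose steel bench block, 65 x 65 x 22 mm, origin at the centre of its underside; leave alone.
- tub: Loose open clear plastic tub, 75 x 90 x 40 mm, origin at the centre of its underside; leave alone.
- hammer: Loose small hammer lying on the bench, 200 mm long, origin under about the middle of its length; leave alone.

How it is judged:
By the outcome, as a careful person would: the job done as asked, in the order asked, and still so for the second after the job is handed in, with the robot touching nothing.
It also fails if it takes over 53 s, if anything falls off the work surface, if the arm or the gripper's body presses on something with over 40 N, if the wrist force passes 120 N, or if a joint passes its speed limit or range.

ROBOT

A 6-joint arm with a two-finger parallel gripper is mounted at the origin on the work surface. World frame = base frame: x ahead of the robot, y to its left, z up, the work surface at z = 0. Lengths are in m, angles in rad, forces in N, time in s.
With the tool pointing down it reaches from about 0.4 to 0.825 m from the base axis. Payload 7 kg.
Tool frame: the origin (TCP) lies at the very end of the fingers, on their centre line; the grasp point (between the pads) lies 19 mm behind it; z points along the fingers, y is the line along which they close (so a half turn about z gives the same grasp; the last joint's range is limited). The gripper opens to 88 mm and grips with 3 to 60 N. Pads are 19 mm wide; open, the fingers measure 130 mm over their backs; the gripper's body (78 mm by 193 mm) begins 47 mm behind the grasp point.
Start: joints at [1.469, 0.359, 0.012, 0, -1.224, -0.288], TCP at [0.257, 0.624, 0.227] pointing down, gripper open.
Joint ranges: [-3.07, 3.07], [-1.43, 2.12], [-1.02, 1.25], [-3.03, 1.67], [-3.05, -0], [-3.03, 3.03]. Speed limits (rad/s): [2.39, 2.39, 3.01, 3.14, 3.14, 3.14].

INTERFACE

Orientations are given as [roll, pitch, yaw] about the fixed x, y, z axes, in that order (R = Rz(yaw) Ry(pitch) Rx(roll)).
In Python, from station import arm gives the robot as it stands. The module is installed in compiled form; this text tells all that it offers.
- The arm moves only by the shell command python3 -m crank 'ROWS' [FORCE]. ROWS is JSON, a list of rows, each an object of numbers: "dx", "dy", "dz": the shift along the world's x, y, z in m; "twist": the turn about the world's z in degrees; "grip": the opening, from -1 (shut) to 1 (fully open). A call has exactly 5 rows; each row is the pose to reach, as a shift and turn from the pose commanded when the call began; what a row does not reach only later rows make up. A row lasts 1/12 s, in which the tool goes at most 41.7 mm and 7.16 degrees, less where a joint would pass 70% of its speed; a pose out of reach is approached as far as the arm can. A call with a gripper value outside its range is refused whole. The fingers move at their own pace and stop on an object; FORCE is the grip in N (left out, the last holds). Time passes only in rows, so rows that repeat a pose let the fingers close, or fill a call up. It gives the time, the measured TCP pose, the force, the opening and the grip force at its end, in the units of the state.
- arm.get_state(): the state, without advancing time (a new reading comes with each control period).
- arm.grab_frame(name): name is "side" or "top" or "wrist"; returns the picture (420x560x3 uint8, red, green, blue); there is no depth.
- arm.get_calibration(name): a dict with "fx", "fy", "cx", "cy" (pixels), "cam_to_world" (4x4, takes a point from camera to world coordinates); the wrist camera has in their place "tool_from_camera" (4x4, takes a point from camera to tool coordinates, whose origin is the TCP and whose axes are the flange's). Camera axes: x right, y down, z forward; pixel columns grow to the right and rows downward; lengths in m; the calibration is good to about 2 mm. A picture is of the moment at which its call begins: read the wrist's pose just before it. get_calibration takes no time and is no camera call.
- arm.job_done(): hands the job in; it is judged then, once.
The state is a dict: "t": time; "q": joint angles; "qd": joint speeds; "joint_efforts": joint torques, N m; "eef_pos": TCP position; "ee_rot": TCP orientation; "force": force on the tool from outside, world axes, zero at the start; "moment": the same for the moment, N m; "width": finger opening in m; "gripper_force": force on a finger pad.
Only numpy, scipy, OpenCV 4.12 (cv2) and the standard library are available. Lean on these libraries where they do the work, as an engineer would, in place of code of your own. Each camera call takes 0.05 s, during which the arm holds its last target. There are 200 camera calls.

## Working session

There is one attempt and no reset: what is moved stays moved. The work goes in short steps, Python scripts to look and compute and a shell command to move; the robot and the scene stay as the last step left them, time stands still between calls to the robot, and variables do not carry over. Pictures are saved under pics/ and viewed, at most 10 in all, crops included, and the job is handed in when it is done.

```bash
mkdir -p pics
python3 - <<'E'
from station import arm
import cv2
for n in ("top","side"):
    cv2.imwrite(f"pics/{n}0.png",arm.grab_frame(n)[:,:,::-1]); c=arm.get_calibration(n); print(n,c)
s=arm.get_state(); print(s)
E
```

```text
top {'fx': 445.0229984935025, 'fy': 445.0229984935025, 'cx': 279.4704155062538, 'cy': 208.85988333854064, 'cam_to_world': array([[ 0.00750363, -0.98746962,  0.1576307 ,  0.49906404],
       [-0.99943369, -0.01257678, -0.03121097, -0.0569641 ],
       [ 0.03280238, -0.15730724, -0.98700478,  0.84172642],
       [ 0.        ,  0.        ,  0.        ,  1.        ]])}
side {'fx': 407.5140296981321, 'fy': 407.5140296981321, 'cx': 280.864473786793, 'cy': 213.6704981680222, 'cam_to_world': array([[ 0.99981312, -0.01800827,  0.00703048,  0.57113852],
       [-0.01714517, -0.65798426,  0.75283647, -0.63890964],
       [-0.00893133, -0.75281632, -0.65817005,  0.60943495],
       [ 0.        ,  0.        ,  0.        ,  1.        ]])}
{'t': 0.1, 'q': array([ 1.46909505e+00,  3.59347911e-01,  1.11710702e-02, -3.43408339e-04,
       -1.22412212e+00, -2.88097922e-01]), 'qd': array([ 7.85675837e-05, -2.96667975e-03,  1.74358726e-03,  1.33256298e-03,
        6.96688076e-04, -1.29877737e-03]), 'joint_efforts': array([-1.86981248e-03, -5.84166741e+01,  2.93748719e+01,  7.01561451e+00,
        1.01078243e-02, -5.23309711e-05]), 'eef_pos': array([0.25634972, 0.62395061, 0.22569795]), 'ee_rot': array([ 3.14006022e+00, -1.17447778e-04, -3.89916028e-01]), 'force': array([ 0.37109524, -0.10357243,  0.65539017]), 'moment': array([ 0.02267266, -0.01765077, -0.07112994]), 'gripper_force': 0.0, 'width': 0.08784151430419136}
```

View pics/top0.png

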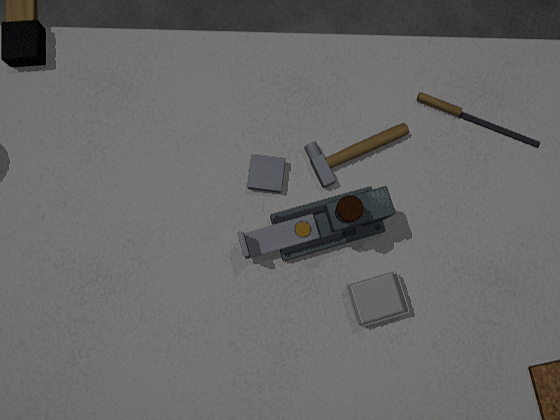

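View pics/side0.png

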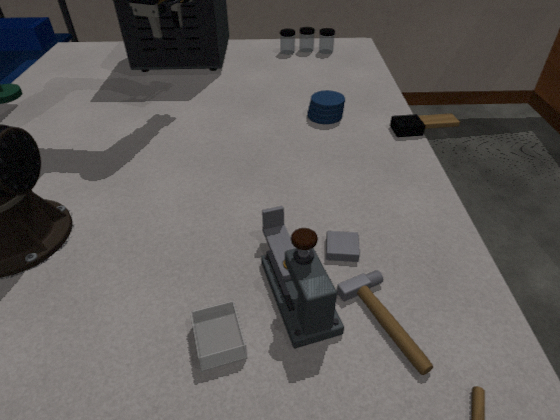

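Top: knob at (349,208), blank at (303,229), tab near (246,244). The hammer lies behind (+x), the tub in front, the block near the tab's +x side. Side: knob at (304,238), tab top edge near (274,210).

```bash
cat > h.py <<'E'
import numpy as np, cv2
from station import arm
def ray(n,u,v):
    c=arm.get_calibration(n); T=c["cam_to_world"]
    d=T[:3,:3]@[(u-c["cx"])/c["fx"],(v-c["cy"])/c["fy"],1]; return T[:3,3],d
def onz(n,u,v,z):
    o,d=ray(n,u,v); return o+d*(z-o[2])/d[2]
def blob(img,lo,hi,box):
    x0,y0,x1,y1=box; m=cv2.inRange(cv2.cvtColor(img,cv2.COLOR_RGB2HSV),lo,hi)
    k=np.zeros_like(m); k[y0:y1,x0:x1]=m[y0:y1,x0:x1]
    c=max(cv2.findContours(k,0,2)[0],key=cv2.contourArea); return cv2.minEnclosingCircle(c),cv2.contourArea(c),c
E
python3 - <<'E'
from h import *
np.set_printoptions(precision=4,suppress=True)
t=cv2.imread("pics/top0.png")[:,:,::-1].copy(); s=cv2.imread("pics/side0.png")[:,:,::-1].copy()
k=blob(t,(0,80,20),(14,255,255),(330,190,370,225)); b=blob(t,(14,100,80),(35,255,255),(285,215,320,240)); ks=blob(s,(0,80,20),(14,255,255),(285,225,325,255))
print(k[:2],b[:2],ks[:2])
K=onz("top",*k[0][0],.165);B=onz("top",*b[0][0],.0385);print(K,B,onz("side",*ks[0][0],.165))
d=(B-K)[:2];print("slide dir",np.degrees(np.arctan2(d[1],d[0])),np.linalg.norm(d))
# bench-level items
for n,u,v in [("blk",250,155),("blk",286,157),("blk",283,192),("blk",248,189)]:print(n,onz("top",u,v,.022))
for u,v in [(307,145),(330,186),(405,128)]:print("ham",onz("top",u,v,.015))
for u,v in [(348,285),(397,273),(409,312),(362,326)]:print("tub",onz("top",u,v,.04))
for u,v in [(240,233),(250,231),(246,257),(257,255)]:print("tab",onz("top",u,v,.0825))
for u,v in [(273,222),(386,188)]:print("bed/col",onz("top",u,v,.03))
# column arm edges in the top view: straight-line direction
cv2.imwrite("pics/crop1.png",cv2.resize(t[140:280,220:420,::-1],(800,560),interpolation=3)*1)
E
```

```text
(((349.177978515625, 208.3135528564453), 13.24335765838623), 471.0) (((302.5, 228.72222900390625), 7.279791355133057), 144.5) (((304.0, 238.5), 12.500100135803223), 341.0)
[ 0.6094 -0.1864  0.165 ] [ 0.5913 -0.1245  0.0385] [ 0.6107 -0.1899  0.165 ]
slide dir 106.29504359545076 0.06443042977720782
blk [ 0.7328 -0.0261  0.022 ]
blk [ 0.73   -0.0946  0.022 ]
blk [ 0.6621 -0.0893  0.022 ]
blk [ 0.6669 -0.0236  0.022 ]
ham [ 0.7566 -0.1353  0.015 ]
ham [ 0.6764 -0.1791  0.015 ]
ham [ 0.7945 -0.3277  0.015 ]
tub [ 0.491  -0.2058  0.04  ]
tub [ 0.5129 -0.2948  0.04  ]
tub [ 0.4445 -0.314   0.04  ]
tub [ 0.4199 -0.2294  0.04  ]
tab [ 0.5777 -0.0138  0.0825]
tab [ 0.5813 -0.0308  0.0825]
tab [ 0.537  -0.0248  0.0825]
tab [ 0.5405 -0.0434  0.0825]
bed/col [ 0.6041 -0.0709  0.03  ]
bed/col [ 0.6709 -0.2824  0.03  ]
```

View pics/crop1.png

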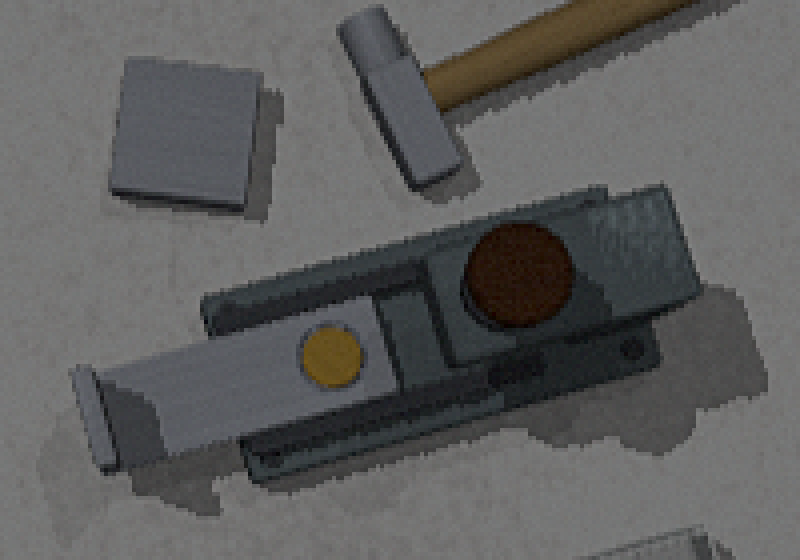

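Crop (4×): the tab top is a thin strip from (75,368) to (112,470). The far rail's outer edge runs from (203,298) to (605,187), and the disc sits in its pocket. The tab's 44 mm width fits the gripper, so I can pinch it across and both push and pull.

Run:
```python
from h import *
np.set_printoptions(precision=4,suppress=True)
f=lambda u,v,z:onz("top",220+u/4,140+v/4,z)
a,b=f(203,297,.035),f(603,187,.035);d=a-b;print("rail",np.degrees(np.arctan2(d[1],d[0])),np.linalg.norm(d))
K=np.array([.610,-.188])
ks=[]
for p in [(70,368),(92,366),(102,470),(120,467)]: ks.append(f(*p,.0825))
tab=np.mean(ks,0);print("tab",np.array(ks),tab)
d=tab[:2]-K;print(np.degrees(np.arctan2(d[1],d[0])),np.linalg.norm(d))
```

```text
rail 106.2330076600755 0.19354560843043483
tab [[ 0.5794 -0.0095  0.0825]
 [ 0.5803 -0.0189  0.0825]
 [ 0.5361 -0.024   0.0825]
 [ 0.5375 -0.0316  0.0825]] [ 0.5583 -0.021   0.0825]
107.19739581975327 0.1748202783253313
```

```bash
python3 -m crank '[{"dx":0.02,"dy":-0.04,"dz":0.03,"twist":-7,"grip":1},{"dx":0.05,"dy":-0.07,"dz":0.05,"twist":-14,"grip":1},{"dx":0.08,"dy":-0.1,"dz":0.05,"twist":-21,"grip":1},{"dx":0.105,"dy":-0.13,"dz":0.05,"twist":-28,"grip":1},{"dx":0.13,"dy":-0.16,"dz":0.05,"twist":-35,"grip":1}]' 20
```

```text
t: 0.52
eef_pos: [0.3802, 0.4715, 0.277]
ee_rot: [-3.141, 0.001, -1.006]
force: [0.7, -0.2, -0.6]
width: 0.0878
gripper_force: 0.0
```

```bash
python3 -m crank '[{"dx":0.015,"dy":-0.038,"twist":-6,"grip":1},{"dx":0.03,"dy":-0.076,"twist":-12,"grip":1},{"dx":0.045,"dy":-0.114,"twist":-16,"grip":1},{"dx":0.06,"dy":-0.152,"twist":-16,"grip":1},{"dx":0.075,"dy":-0.19,"twist":-16,"grip":1}]'
python3 -m crank '[{"dx":0.015,"dy":-0.038},{"dx":0.03,"dy":-0.076},{"dx":0.045,"dy":-0.114},{"dx":0.06,"dy":-0.152},{"dx":0.075,"dy":-0.19}]'
python3 -m crank '[{"dx":0.01,"dy":-0.03},{"dx":0.02,"dy":-0.06},{"dx":0.028,"dy":-0.09},{"dx":0.028,"dy":-0.11},{"dx":0.028,"dy":-0.11}]'
```

```text
invalid input at $[0]: expected keys dx, dy, dz, twist, grip
invalid input at $[0]: expected keys dx, dy, dz, twist, grip
invalid input at $[0]: expected keys dx, dy, dz, twist, grip
```

```bash
python3 -m crank '[{"dx":0.015,"dy":-0.038,"dz":0,"twist":-6,"grip":1},{"dx":0.03,"dy":-0.076,"dz":0,"twist":-12,"grip":1},{"dx":0.045,"dy":-0.114,"dz":0,"twist":-16,"grip":1},{"dx":0.06,"dy":-0.152,"dz":0,"twist":-16,"grip":1},{"dx":0.075,"dy":-0.19,"dz":0,"twist":-16,"grip":1}]'
python3 -m crank '[{"dx":0.015,"dy":-0.038,"dz":0,"twist":0,"grip":1},{"dx":0.03,"dy":-0.076,"dz":0,"twist":0,"grip":1},{"dx":0.045,"dy":-0.114,"dz":0,"twist":0,"grip":1},{"dx":0.06,"dy":-0.152,"dz":0,"twist":0,"grip":1},{"dx":0.075,"dy":-0.19,"dz":0,"twist":0,"grip":1}]'
python3 -m crank '[{"dx":0.01,"dy":-0.03,"dz":0,"twist":0,"grip":1},{"dx":0.02,"dy":-0.06,"dz":0,"twist":0,"grip":1},{"dx":0.028,"dy":-0.09,"dz":-0.03,"twist":0,"grip":1},{"dx":0.028,"dy":-0.11,"dz":-0.06,"twist":0,"grip":1},{"dx":0.028,"dy":-0.11,"dz":-0.08,"twist":0,"grip":1}]'
python3 - <<'E'
from h import *
np.set_printoptions(precision=4,suppress=True)
s=arm.get_state(); cv2.imwrite("pics/w1.png",arm.grab_frame("wrist")[:,:,::-1]); c=arm.get_calibration("wrist"); print(s["eef_pos"],s["ee_rot"],s["force"],c)
E
```

```text
t: 0.93
eef_pos: [0.4545, 0.2806, 0.2763]
ee_rot: [3.141, -0.0, -1.28]
force: [0.5, -0.1, -0.3]
width: 0.0876
gripper_force: 0.0
t: 1.35
eef_pos: [0.5295, 0.0907, 0.2764]
ee_rot: [3.142, 0.0, -1.28]
force: [1.3, -0.5, -0.2]
width: 0.0875
gripper_force: 0.0
t: 1.77
eef_pos: [0.556, -0.0207, 0.1935]
ee_rot: [3.138, 0.001, -1.284]
force: [-0.3, -0.2, -0.0]
width: 0.0875
gripper_force: 0.0
[ 0.556  -0.0207  0.1935] [ 3.1384  0.0006 -1.2836] [-0.3308 -0.2456 -0.0344] {'fx': 308.38480431236565, 'fy': 308.38480431236565, 'cx': 282.4465081963824, 'cy': 209.81900742531684, 'tool_from_camera': array([[ 0.    , -0.9653, -0.2611,  0.069 ],
       [ 1.    ,  0.0001, -0.0002, -0.0004],
       [ 0.0002, -0.2611,  0.9653, -0.1584],
       [ 0.    ,  0.    ,  0.    ,  1.    ]])}
```

View pics/w1.png

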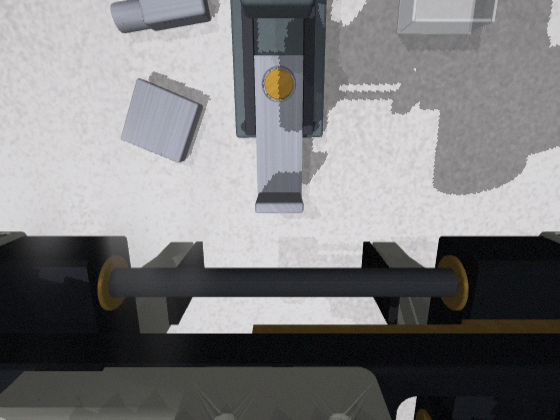

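The wrist view shows the slide and the blank at (279,83), and the tab's top strip at rows 203–212, columns 255–303. The slide's direction is aligned with the tool, within about a degree.

```bash
cat >> h.py <<'E'
from scipy.spatial.transform import Rotation as Ro
def won(pos,rot,u,v,z):
    c=arm.get_calibration("wrist");T=c["tool_from_camera"];R=Ro.from_euler("xyz",rot).as_matrix()
    o=R@T[:3,3]+pos; d=R@T[:3,:3]@[(u-c["cx"])/c["fx"],(v-c["cy"])/c["fy"],1]; return o+d*(z-o[2])/d[2]
E
python3 - <<'E'
from h import *
s=arm.get_state();P=s["eef_pos"],s["ee_rot"]
w=cv2.imread("pics/w1.png")[:,:,::-1].copy()
b=blob(w,(14,100,80),(35,255,255),(255,60,305,105));print(b[0])
T=won(*P,279,207.5,.0825);B=won(*P,*b[0][0],.0385);print(T,B)
d=(T-B)[:2];print(np.degrees(np.arctan2(d[1],d[0])),np.linalg.norm(d),s["eef_pos"])
E
```

```text
((278.79229736328125, 83.28461456298828), 15.305240631103516)
[ 0.55638292 -0.01791749  0.0825    ] [ 0.58710536 -0.12212281  0.0385    ]
106.42689018714924 0.10863984821663891 [ 0.55409201 -0.01956993  0.18989053]
```

```bash
python3 -m crank '[{"dx":0.002,"dy":0.001,"dz":-0.035,"twist":0,"grip":1},{"dx":0.002,"dy":0.001,"dz":-0.07,"twist":0,"grip":1},{"dx":0.002,"dy":0.001,"dz":-0.1,"twist":0,"grip":1},{"dx":0.002,"dy":0.001,"dz":-0.125,"twist":0,"grip":1},{"dx":0.002,"dy":0.001,"dz":-0.135,"twist":0,"grip":1}]'
python3 -m crank '[{"dx":0,"dy":0,"dz":0,"twist":0,"grip":0.3},{"dx":0,"dy":0,"dz":0,"twist":0,"grip":0.3},{"dx":0,"dy":0,"dz":0,"twist":0,"grip":0.3},{"dx":0,"dy":0,"dz":0,"twist":0,"grip":0.3},{"dx":0,"dy":0,"dz":0,"twist":0,"grip":0.3}]' 15
```

```text
t: 2.23
eef_pos: [0.5576, -0.0163, 0.0585]
ee_rot: [3.137, 0.0, -1.28]
force: [-0.2, -0.5, 0.6]
width: 0.0875
gripper_force: 0.0
t: 2.65
eef_pos: [0.5604, -0.016, 0.0631]
ee_rot: [-3.139, -0.0, -1.28]
force: [-0.9, -0.3, 0.5]
width: 0.0606
gripper_force: 0.0
```

```bash
python3 -m crank '[{"dx":-0.002,"dy":-0.002,"dz":-0.01,"twist":0,"grip":0.3},{"dx":-0.002,"dy":-0.002,"dz":-0.01,"twist":0,"grip":-0.2},{"dx":-0.002,"dy":-0.002,"dz":-0.01,"twist":0,"grip":-0.2},{"dx":-0.002,"dy":-0.002,"dz":-0.01,"twist":0,"grip":-0.2},{"dx":-0.002,"dy":-0.002,"dz":-0.01,"twist":0,"grip":-0.2}]' 15
python3 -m crank '[{"dx":0,"dy":0,"dz":0,"twist":0,"grip":-0.2},{"dx":0,"dy":0,"dz":0,"twist":0,"grip":-0.2},{"dx":0,"dy":0,"dz":0,"twist":0,"grip":-0.2},{"dx":0,"dy":0,"dz":0,"twist":0,"grip":-0.2},{"dx":0,"dy":0,"dz":0,"twist":0,"grip":-0.2}]' 15
```

```text
t: 3.07
eef_pos: [0.5584, -0.0181, 0.0514]
ee_rot: [-3.14, -0.0, -1.28]
force: [4.1, -0.1, -5.9]
width: 0.0438
gripper_force: 15.0
t: 3.48
eef_pos: [0.5583, -0.0181, 0.0514]
ee_rot: [-3.14, -0.0, -1.28]
force: [5.2, -0.4, -5.9]
width: 0.0437
gripper_force: 15.0
```

```bash
python3 -m crank '[{"dx":0.001,"dy":-0.004,"dz":0,"twist":0,"grip":-0.2},{"dx":0.0025,"dy":-0.009,"dz":0,"twist":0,"grip":-0.2},{"dx":0.004,"dy":-0.014,"dz":0,"twist":0,"grip":-0.2},{"dx":0.0055,"dy":-0.019,"dz":0,"twist":0,"grip":-0.2},{"dx":0.007,"dy":-0.024,"dz":0,"twist":0,"grip":-0.2}]'
python3 -m crank '[{"dx":0.0015,"dy":-0.005,"dz":0,"twist":0,"grip":-0.2},{"dx":0.003,"dy":-0.01,"dz":0,"twist":0,"grip":-0.2},{"dx":0.0045,"dy":-0.015,"dz":0,"twist":0,"grip":-0.2},{"dx":0.006,"dy":-0.020,"dz":0,"twist":0,"grip":-0.2},{"dx":0.007,"dy":-0.024,"dz":0,"twist":0,"grip":-0.2}]'
python3 -m crank '[{"dx":0.001,"dy":-0.004,"dz":0,"twist":0,"grip":-0.2},{"dx":0.002,"dy":-0.007,"dz":0,"twist":0,"grip":-0.2},{"dx":0.003,"dy":-0.010,"dz":0,"twist":0,"grip":-0.2},{"dx":0.004,"dy":-0.013,"dz":0,"twist":0,"grip":-0.2},{"dx":0.0045,"dy":-0.015,"dz":0,"twist":0,"grip":-0.2}]'
```

```text
t: 3.9
eef_pos: [0.5654, -0.0418, 0.0514]
ee_rot: [-3.14, 0.0, -1.28]
force: [4.4, 3.9, -5.3]
width: 0.0437
gripper_force: 15.0
t: 4.32
eef_pos: [0.5726, -0.0658, 0.0514]
ee_rot: [-3.14, 0.0, -1.28]
force: [5.0, 2.1, -6.1]
width: 0.0439
gripper_force: 15.0
t: 4.73
eef_pos: [0.577, -0.0806, 0.0514]
ee_rot: [-3.14, 0.001, -1.28]
force: [1.3, 17.9, 0.3]
width: 0.0439
gripper_force: 15.0
```

```bash
python3 -m crank '[{"dx":0,"dy":0,"dz":0,"twist":0,"grip":0.5},{"dx":0,"dy":0,"dz":0,"twist":0,"grip":0.5},{"dx":0,"dy":0,"dz":0,"twist":0,"grip":0.5},{"dx":0,"dy":0,"dz":0.02,"twist":0,"grip":0.5},{"dx":0,"dy":0,"dz":0.05,"twist":0,"grip":0.5}]'
python3 -m crank '[{"dx":0,"dy":0,"dz":0.035,"twist":0,"grip":0.5},{"dx":0,"dy":0,"dz":0.07,"twist":0,"grip":-1},{"dx":0,"dy":0,"dz":0.1,"twist":0,"grip":-1},{"dx":0,"dy":0,"dz":0.11,"twist":0,"grip":-1},{"dx":0,"dy":0,"dz":0.11,"twist":0,"grip":-1}]'
python3 - <<'E'
from h import *
s=arm.get_state();P=s["eef_pos"],s["ee_rot"];w=arm.grab_frame("wrist");t=arm.grab_frame("side")
cv2.imwrite("pics/w2.png",w[:,:,::-1]);print(P,s["force"],s["width"])
cv2.imwrite("pics/s2.png",cv2.resize(t[160:370,160:440,::-1],(800,600)))
E
```

```text
t: 5.15
eef_pos: [0.5733, -0.0816, 0.0992]
ee_rot: [3.135, 0.001, -1.28]
force: [1.0, -0.2, -0.1]
width: 0.0649
gripper_force: 0.0
t: 5.57
eef_pos: [0.5774, -0.0814, 0.2152]
ee_rot: [-3.136, -0.001, -1.28]
force: [-0.2, 0.1, 0.1]
width: 0.0446
gripper_force: 0.0
(array([ 0.57735077, -0.08136396,  0.21523164]), array([-3.13585188e+00, -1.38420053e-03, -1.27966229e+00])) [-0.22046218  0.0823095   0.12417567] 0.044565405487007916
```

View pics/w2.png

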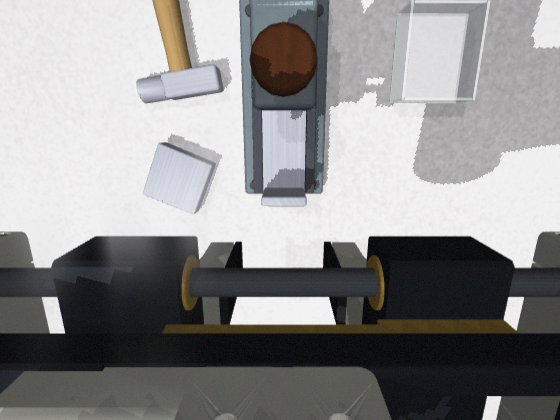

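The slide is in: its tab (283,201) sits against the bed end and the blank is hidden under the arm. The knob is at (284,59). I'll measure both.

Run:
```python
from h import *
s=arm.get_state();w=cv2.imread("pics/w2.png")[:,:,::-1].copy()
P=[0.57735,-0.08136,0.21523],s["ee_rot"]
P=(P[0],[-3.13585,-.00138,-1.27966])
k=blob(w,(0,80,20),(14,255,255),(240,10,330,105));K=won(*P,*k[0][0],.165);T=won(*P,283.5,201.5,.0825)
print(k[0],K,T,np.linalg.norm((T-K)[:2]),s["eef_pos"])
```

```text
((282.5618896484375, 58.63359451293945), 36.636314392089844) [ 0.60948352 -0.18614445  0.165     ] [ 0.57723903 -0.08015049  0.0825    ] 0.11079001547991325 [ 0.57542437 -0.08123374  0.211242  ]
```

```bash
python3 -m crank '[{"dx":0.008,"dy":-0.027,"dz":0.005,"twist":0,"grip":-1},{"dx":0.016,"dy":-0.054,"dz":0.005,"twist":0,"grip":-1},{"dx":0.024,"dy":-0.08,"dz":0.005,"twist":0,"grip":-1},{"dx":0.031,"dy":-0.105,"dz":0.005,"twist":0,"grip":-1},{"dx":0.031,"dy":-0.105,"dz":0,"twist":0,"grip":-1}]' 20
```

```text
t: 6.08
eef_pos: [0.607, -0.1898, 0.2095]
ee_rot: [3.139, -0.0, -1.282]
force: [-0.0, 0.8, -0.2]
width: 0.0039
gripper_force: 0.0
```

```bash
python3 -m crank '[{"dx":0.001,"dy":0,"dz":-0.015,"twist":0,"grip":-1},{"dx":0.001,"dy":0,"dz":-0.027,"twist":0,"grip":-1},{"dx":0.001,"dy":0,"dz":-0.033,"twist":0,"grip":-1},{"dx":0.001,"dy":0,"dz":-0.036,"twist":0,"grip":-1},{"dx":0.001,"dy":0,"dz":-0.036,"twist":0,"grip":-1}]'
python3 -m crank '[{"dx":0,"dy":0,"dz":-0.002,"twist":0,"grip":-1},{"dx":0,"dy":0,"dz":-0.004,"twist":0,"grip":-1},{"dx":0,"dy":0,"dz":-0.006,"twist":0,"grip":-1},{"dx":0,"dy":0,"dz":-0.008,"twist":0,"grip":-1},{"dx":0,"dy":0,"dz":-0.01,"twist":0,"grip":-1}]'
```

```text
t: 6.5
eef_pos: [0.6073, -0.1859, 0.1741]
ee_rot: [3.139, 0.001, -1.279]
force: [-0.5, 0.2, 0.4]
width: 0.0005
gripper_force: 0.0
t: 6.92
eef_pos: [0.6084, -0.1862, 0.1661]
ee_rot: [-3.14, -0.0, -1.28]
force: [-0.8, 2.0, 3.1]
width: 0.0007
gripper_force: 1.6
```

Contact at about z = 0.17, with 3 N as expected. Pressing on through the first stop.

```bash
python3 -m crank '[{"dx":0,"dy":0,"dz":-0.002,"twist":0,"grip":-1},{"dx":0,"dy":0,"dz":-0.004,"twist":0,"grip":-1},{"dx":0,"dy":0,"dz":-0.006,"twist":0,"grip":-1},{"dx":0,"dy":0,"dz":-0.008,"twist":0,"grip":-1},{"dx":0,"dy":0,"dz":-0.009,"twist":0,"grip":-1}]'
python3 -m crank '[{"dx":0,"dy":0,"dz":-0.001,"twist":0,"grip":-1},{"dx":0,"dy":0,"dz":-0.002,"twist":0,"grip":-1},{"dx":0,"dy":0,"dz":-0.003,"twist":0,"grip":-1},{"dx":0,"dy":0,"dz":-0.004,"twist":0,"grip":-1},{"dx":0,"dy":0,"dz":-0.004,"twist":0,"grip":-1}]'
```

```text
t: 7.33
eef_pos: [0.6085, -0.1864, 0.1569]
ee_rot: [-3.141, -0.001, -1.28]
force: [-0.5, 2.4, 10.6]
width: 0.0003
gripper_force: 5.0
t: 7.75
eef_pos: [0.6085, -0.1864, 0.1539]
ee_rot: [-3.14, -0.001, -1.279]
force: [-2.7, 3.8, 12.0]
width: 0.0007
gripper_force: 6.5
```

```bash
python3 -m crank '[{"dx":0,"dy":0,"dz":-0.001,"twist":0,"grip":-1},{"dx":0,"dy":0,"dz":-0.002,"twist":0,"grip":-1},{"dx":0,"dy":0,"dz":-0.003,"twist":0,"grip":-1},{"dx":0,"dy":0,"dz":-0.003,"twist":0,"grip":-1},{"dx":0,"dy":0,"dz":-0.003,"twist":0,"grip":-1}]'
```

```text
t: 8.17
eef_pos: [0.6086, -0.1864, 0.1514]
ee_rot: [-3.14, -0.001, -1.279]
force: [-3.4, 3.6, 14.9]
width: 0.0007
gripper_force: 7.7
```

```bash
python3 -m crank '[{"dx":0,"dy":0,"dz":-0.001,"twist":0,"grip":-1},{"dx":0,"dy":0,"dz":-0.0015,"twist":0,"grip":-1},{"dx":0,"dy":0,"dz":-0.002,"twist":0,"grip":-1},{"dx":0,"dy":0,"dz":-0.002,"twist":0,"grip":-1},{"dx":0,"dy":0,"dz":-0.002,"twist":0,"grip":-1}]'
```

```text
t: 8.58
eef_pos: [0.6089, -0.1865, 0.1511]
ee_rot: [-3.139, -0.002, -1.279]
force: [-6.1, 5.0, 24.7]
width: 0.0003
gripper_force: 12.2
```

The stiff stop is reached: force rose to 25 N with only 0.3 mm of movement. Rising.

```bash
python3 -m crank '[{"dx":0,"dy":0,"dz":0.005,"twist":0,"grip":-1},{"dx":0,"dy":0,"dz":0.011,"twist":0,"grip":-1},{"dx":0,"dy":0,"dz":0.018,"twist":0,"grip":-1},{"dx":0,"dy":0,"dz":0.035,"twist":0,"grip":-1},{"dx":0,"dy":0,"dz":0.065,"twist":0,"grip":-1}]'
python3 -m crank '[{"dx":-0.008,"dy":0.027,"dz":0,"twist":0,"grip":-1},{"dx":-0.016,"dy":0.054,"dz":0,"twist":0,"grip":0.5},{"dx":-0.024,"dy":0.08,"dz":0,"twist":0,"grip":0.5},{"dx":-0.032,"dy":0.105,"dz":0,"twist":0,"grip":0.5},{"dx":-0.032,"dy":0.105,"dz":0,"twist":0,"grip":0.5}]' 15
python3 -m crank '[{"dx":0,"dy":0,"dz":0,"twist":0,"grip":0.5},{"dx":0,"dy":0,"dz":0,"twist":0,"grip":0.5},{"dx":0,"dy":0,"dz":0,"twist":0,"grip":0.5},{"dx":0,"dy":0,"dz":0,"twist":0,"grip":0.5},{"dx":0,"dy":0,"dz":0,"twist":0,"grip":0.5}]' 15
python3 - <<'E'
from h import *
s=arm.get_state();P=s["eef_pos"],s["ee_rot"];w=arm.grab_frame("wrist");t=arm.grab_frame("side")
cv2.imwrite("pics/w3.png",w[:,:,::-1]);print(P,s["force"],s["width"])
k=blob(w,(0,80,20),(14,255,255),(240,10,330,105));print(k[0],won(*P,*k[0][0],.165))
ks=blob(t,(0,80,20),(14,255,255),(285,225,325,265));print("side knob",ks[:2],"before (304,238.5)")
E
```

```text
t: 9.0
eef_pos: [0.6056, -0.1859, 0.2092]
ee_rot: [3.135, 0.003, -1.281]
force: [-0.2, -0.3, -0.3]
width: 0.0006
gripper_force: 0.0
t: 9.42
eef_pos: [0.5743, -0.0784, 0.212]
ee_rot: [3.141, 0.001, -1.278]
force: [-0.8, -0.3, -0.4]
width: 0.0215
gripper_force: 0.0
t: 9.83
eef_pos: [0.576, -0.0821, 0.2121]
ee_rot: [3.141, 0.0, -1.281]
force: [1.3, 0.6, -0.4]
width: 0.0551
gripper_force: 0.0
(array([ 0.57598085, -0.0820844 ,  0.21210976]), array([ 3.14097158e+00,  1.05084386e-09, -1.28111086e+00])) [ 1.32469174  0.55244555 -0.42000252] 0.05508448899886429
((279.5, 58.0), 37.1652717590332) [ 0.60934384 -0.18613628  0.165     ]
side knob (((303.6748962402344, 238.18609619140625), 12.730355262756348), 365.5) before (304,238.5)
```

View pics/w3.png

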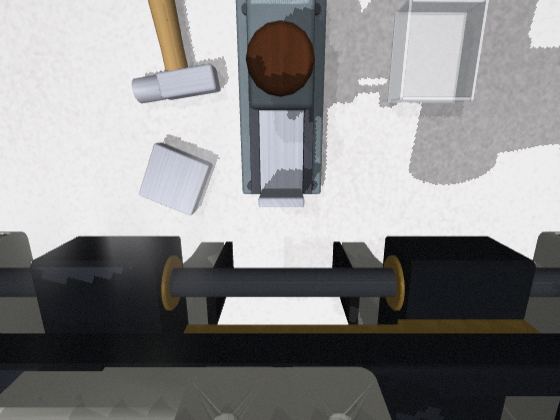

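The knob is back at its original height, the slide is still in and the neighbours are untouched. Descending onto the tab (281,202) to grip it.

```bash
python3 -m crank '[{"dx":0.001,"dy":0.001,"dz":-0.035,"twist":0,"grip":0.5},{"dx":0.001,"dy":0.001,"dz":-0.07,"twist":0,"grip":0.5},{"dx":0.001,"dy":0.001,"dz":-0.095,"twist":0,"grip":0.5},{"dx":0.001,"dy":0.001,"dz":-0.105,"twist":0,"grip":0.5},{"dx":0.001,"dy":0.001,"dz":-0.105,"twist":0,"grip":0.5}]'
python3 -m crank '[{"dx":0,"dy":0,"dz":-0.015,"twist":0,"grip":0.5},{"dx":0,"dy":0,"dz":-0.03,"twist":0,"grip":0.5},{"dx":0,"dy":0,"dz":-0.045,"twist":0,"grip":0.5},{"dx":0,"dy":0,"dz":-0.054,"twist":0,"grip":0.5},{"dx":0,"dy":0,"dz":-0.054,"twist":0,"grip":-0.2}]'
python3 -m crank '[{"dx":0,"dy":0,"dz":0,"twist":0,"grip":-0.2},{"dx":0,"dy":0,"dz":0,"twist":0,"grip":-0.2},{"dx":0,"dy":0,"dz":0,"twist":0,"grip":-0.2},{"dx":0,"dy":0,"dz":0,"twist":0,"grip":-0.2},{"dx":0,"dy":0,"dz":0,"twist":0,"grip":-0.2}]'
```

```text
t: 10.35
eef_pos: [0.5754, -0.0808, 0.105]
ee_rot: [3.137, 0.001, -1.281]
force: [0.1, -0.5, 0.1]
width: 0.0659
gripper_force: 0.0
t: 10.77
eef_pos: [0.5768, -0.0804, 0.053]
ee_rot: [3.141, 0.0, -1.28]
force: [0.1, 0.1, -0.1]
width: 0.0627
gripper_force: 0.0
t: 11.18
eef_pos: [0.5771, -0.0805, 0.0547]
ee_rot: [-3.141, -0.0, -1.28]
force: [-3.1, -0.6, 6.6]
width: 0.0439
gripper_force: 15.0
```

```bash
python3 -m crank '[{"dx":-0.001,"dy":0.004,"dz":0,"twist":0,"grip":-0.2},{"dx":-0.0025,"dy":0.009,"dz":0,"twist":0,"grip":-0.2},{"dx":-0.004,"dy":0.014,"dz":0,"twist":0,"grip":-0.2},{"dx":-0.0055,"dy":0.019,"dz":0,"twist":0,"grip":-0.2},{"dx":-0.007,"dy":0.024,"dz":0,"twist":0,"grip":-0.2}]'
python3 -m crank '[{"dx":-0.0015,"dy":0.005,"dz":0,"twist":0,"grip":-0.2},{"dx":-0.003,"dy":0.01,"dz":0,"twist":0,"grip":-0.2},{"dx":-0.0045,"dy":0.015,"dz":0,"twist":0,"grip":-0.2},{"dx":-0.006,"dy":0.020,"dz":0,"twist":0,"grip":-0.2},{"dx":-0.007,"dy":0.024,"dz":0,"twist":0,"grip":-0.2}]'
python3 -m crank '[{"dx":-0.001,"dy":0.004,"dz":0,"twist":0,"grip":-0.2},{"dx":-0.002,"dy":0.007,"dz":0,"twist":0,"grip":-0.2},{"dx":-0.003,"dy":0.010,"dz":0,"twist":0,"grip":-0.2},{"dx":-0.004,"dy":0.013,"dz":0,"twist":0,"grip":-0.2},{"dx":-0.0045,"dy":0.0155,"dz":0,"twist":0,"grip":-0.2}]'
```

```text
t: 11.6
eef_pos: [0.57, -0.0566, 0.0547]
ee_rot: [-3.141, -0.001, -1.28]
force: [-2.8, -2.6, 6.7]
width: 0.044
gripper_force: 15.0
t: 12.02
eef_pos: [0.5627, -0.0326, 0.0546]
ee_rot: [-3.142, -0.001, -1.28]
force: [-3.5, -3.2, 7.8]
width: 0.044
gripper_force: 15.0
t: 12.43
eef_pos: [0.5584, -0.0178, 0.0547]
ee_rot: [3.141, -0.002, -1.279]
force: [5.1, -24.8, -0.8]
width: 0.0442
gripper_force: 15.0
```

At the outer stop (25 N). Releasing, lifting and checking.

```bash
python3 -m crank '[{"dx":0,"dy":0,"dz":0,"twist":0,"grip":0.5},{"dx":0,"dy":0,"dz":0,"twist":0,"grip":0.5},{"dx":0,"dy":0,"dz":0,"twist":0,"grip":0.5},{"dx":0,"dy":0,"dz":0.01,"twist":0,"grip":0.5},{"dx":0,"dy":0,"dz":0.04,"twist":0,"grip":0.5}]'
python3 -m crank '[{"dx":0,"dy":0,"dz":0.035,"twist":0,"grip":0.5},{"dx":0,"dy":0,"dz":0.07,"twist":0,"grip":0.5},{"dx":0,"dy":0,"dz":0.1,"twist":0,"grip":0.5},{"dx":0,"dy":0,"dz":0.11,"twist":0,"grip":0.5},{"dx":0,"dy":0,"dz":0.11,"twist":0,"grip":0.5}]'
python3 - <<'E'
from h import *
s=arm.get_state();P=s["eef_pos"],s["ee_rot"];w=arm.grab_frame("wrist")
cv2.imwrite("pics/w4.png",w[:,:,::-1]);print(P,s["force"])
b=blob(w,(14,100,80),(35,255,255),(240,40,320,130));B=won(*P,*b[0][0],.0385);print(b[0],B,np.linalg.norm(B[:2]-[.6094,-.1861]))
E
```

```text
t: 12.85
eef_pos: [0.5558, -0.0172, 0.0907]
ee_rot: [3.134, 0.001, -1.281]
force: [0.8, -0.7, 1.0]
width: 0.065
gripper_force: 0.0
t: 13.27
eef_pos: [0.5603, -0.0164, 0.2079]
ee_rot: [-3.135, -0.0, -1.279]
force: [1.1, -0.2, 0.1]
width: 0.0657
gripper_force: 0.0
(array([ 0.56034593, -0.01639038,  0.20785651]), array([-3.13456520e+00, -4.90918880e-04, -1.27945898e+00])) [ 1.08457388 -0.17411813  0.06400623]
((285.5, 82.5), 14.57748031616211) [ 0.59098819 -0.12316748  0.0385    ] 0.06557054581068637
```

View pics/w4.png

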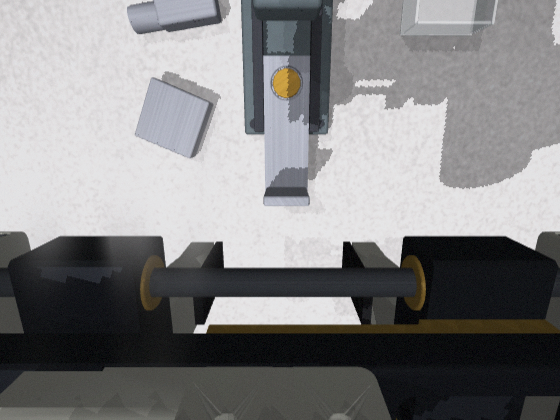

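The slide is fully out, with the blank in its pocket at (286,82), 65.6 mm from the ram axis. The robot is clear of everything.

```bash
python3 -c "
from station import arm
print(arm.job_done())"
```

```text
the job is handed in; nothing more can be done
None
```

The blank is stamped and the job is handed in at about 13 s of the 53 s allowed: slide pushed fully in, plunger pressed to the stiff second stop (25 N) and back up, slide drawn fully out with the blank in its pocket, and the block, tub and hammer not touched.

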